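# Find the full tin of brass inserts

## Robot

A 6-joint arm with a two-finger parallel gripper is mounted at the origin on the work surface. World frame = base frame: x ahead of the robot, y to its left, z up, the work surface at z = 0. Lengths are in mm, angles in rad, forces in N, time in s.
With the tool pointing down it reaches from about 350 to 975 mm from the base axis. Payload 4.9 kg.
Tool frame: the origin (TCP) lies on the centre line of the jaws, within the pads' length; the fingertips stand 14 mm ahead of it and the grasp point (between the pads) lies 5 mm behind it; z points along the fingers, y is the line along which they close (so a half turn about z gives the same grasp; the last joint's range is limited). The gripper opens to 85 mm and grips with 20 to 120 N. Pads are 22 mm wide; open, the fingers measure 114 mm over their backs; the gripper's body (76 mm by 85 mm) begins 54 mm behind the grasp point. The pads swing forward as they close: fully open they stand 13 mm farther back than shut.
Start: joints at [-1.293, 0.053, 1.613, -0, 1.476, -0.119], TCP at [241.536, -576.422, 245.304] pointing down, gripper open.
Joint ranges: [-3.01, 3.01], [-1.01, 2.22], [0.06, 2.58], [-1.02, 4.17], [0.09, 2.62], [-3.14, 3.14]. Speed limits (rad/s): [2.57, 2.57, 3.14, 3.14, 3.14, 3.14].

## Interface

Orientations are given as a 3x3 rotation matrix whose columns are the frame's x, y, z axes.
In Python, from bench import get_state, imaging, ticket, nets gives the robot as it stands.
- The arm moves only by the tool carry_out, never from a script. Its argument "series" is a list of rows, each an object with "claw": the opening, from 0 (shut) to 1 (fully open); "delta_pos": the shift along the tool's x, y, z in m, a list of three; "angular": the turn, a rotation vector about the tool's x, y, z in degrees, a list of three. A call has 1 to 10 rows; each row is the pose to reach, as a shift and turn from the pose commanded when the call began, along the tool's axes at that moment; what a row does not reach only later rows make up. A row lasts 1/8 s, in which the tool goes at most 62.5 mm and 10.7 degrees, less where a joint would pass 70% of its speed; a pose out of reach is approached as far as the arm can. A call with a gripper value outside its range is refused whole. The fingers move at their own pace and stop on an object; "grip_force" is the grip in N (left out, the last holds). Time passes only in rows, so rows that repeat a pose let the fingers close. It gives the time, the measured TCP pose, the force, the opening and the grip force at its end, in the units of the state.
- get_state(): the state, without advancing time (a new reading comes with each control period).
- imaging.grab_frame(name): name is "scene" or "top" or "wrist"; returns a dict with "pixels" (384x512x3 uint8, blue, green, red), "fovy" (degrees; the focal length in pixels is half the picture's height over the tangent of half this angle, whatever the lens; pixels are square), "cx", "cy" (the principal point, pixels), "k1" (the pictures are not rectified: a ray, as slopes to the right and down, at radius r is drawn at 1 + k1 r^2 times it, then the intrinsics apply), "world_to_cam" (4x4, takes a point from world to camera coordinates). Camera axes: x right, y down, z forward; pixel columns grow to the right and rows downward; lengths in mm; the calibration is good to about 2 mm. A picture is of the moment at which its call begins. There is no depth.
- ticket.sign_off(): hands the job in; it is judged then, once.
Trained networks look in a picture, given as the dict that the camera call returned (one of the last four; its "shot" number tells which), for a name from the list of things; names that differ only in an ending like _2 or _b are one class to them, and where a whole thing is asked for, a point or a joint stands for the part that bears it (a point fixed in the world has none). Each returns a list of dicts, best first, with "conf" (0 to 1); they miss things now and then, are a little off and sometimes report something else, mostly with a low value. They report only what shows in the picture. A call takes as long as a camera call. They do not tell look-alikes from the thing itself.
- nets.silhouettes(picture, thing): "mask" (384x512 bool, what is visible of it).
- nets.mark_of(picture, thing): "position" ([x, y, z] in mm, in world coordinates, good to about 4 mm: a listed point, or the origin of a listed thing).
The state is a dict: "t": time; "qpos": joint angles; "qvel": joint speeds; "effort": joint torques, N m; "tcp_pos": TCP position; "tcp_rot": TCP orientation; "ft_force": force on the tool from outside, world axes, zero at the start; "moment": the same for the moment, N m; "opening": opening from 0.0 (shut) to 1.0 (fully open); "grasp_force": force on a finger pad.
Only numpy, scipy, OpenCV 4.12 (cv2) and the standard library are available. Lean on these libraries where they do the work, as an engineer would, in place of code of your own. Each camera call takes 0.05 s, during which the arm holds its last target. There are 200 camera calls.

## Task

The three closed tins look alike, but one is full of brass inserts: find the heaviest by lifting the tins clear of the bench and comparing their weights, and leave the other two standing upright on the bench. Finish holding the heaviest one up, upright and still, centred over the feeder bowl about a hand's breadth above its rim, and keep holding it there (do not set it down or let go). Never let a tin topple, and leave the white gear rack, the white gear, the scraper and the filament spool where they lie.

Things in the scene. Friction and masses are not known exactly. Their poses are not given: they have to be found in the camera images.
- tin_a_center (a point): centre (half-way up, on the axis) of a closed cylindrical tin, 56 mm in diameter and 80 mm tall, aluminium with a blue band and a dark lid, standing upright on the bench; z axis up. The three tins look identical; each weighs between 0.2 and 0.75 kg, and the heaviest is at least 0.15 kg heavier than the other two, which may differ from each other
- tin_b_center (a point): centre (half-way up, on the axis) of a closed cylindrical tin, 56 mm in diameter and 80 mm tall, aluminium with a blue band and a dark lid, standing upright on the bench; z axis up. The three tins look identical; each weighs between 0.2 and 0.75 kg, and the heaviest is at least 0.15 kg heavier than the other two, which may differ from each other
- tin_c_center (a point): centre (half-way up, on the axis) of a closed cylindrical tin, 56 mm in diameter and 80 mm tall, aluminium with a blue band and a dark lid, standing upright on the bench; z axis up. The three tins look identical; each weighs between 0.2 and 0.75 kg, and the heaviest is at least 0.15 kg heavier than the other two, which may differ from each other
- feeder_mouth (a point): centre of the mouth of the insert feeder's bowl, in the plane of its rim, 105 mm above the bench. The feeder is fixed: a grey drum (55 mm radius) on a black foot, with an orange flared bowl, 164 mm across at the rim, on top; a few brass inserts lie in the bowl
- feeder: the same insert feeder, origin at the centre of its underside on the bench, 105 mm tall
- gear_rack: loose white printed gear rack, 160 x 22 x 27 mm, lying along its x axis; origin at the centre of its underside; leave alone
- gear: loose white printed gear, 70 mm across, 26 mm tall with its hub; origin at the centre of its underside; leave alone
- scraper: loose scraper with a wooden handle and a flat grey blade, about 200 mm long, lying along its x axis; leave alone
- spool: loose filament spool lying flat, green filament between a black lower and a clear upper flange (pale green from above), 200 mm across, 64 mm tall; origin at the centre of its underside; leave alone
There are look-alikes about, which are no part of the job. Leave any pink look-alike of the part that bears tin_a_center alone.

How it is judged:
By the outcome, as a careful person would: the job done as asked, in the order asked, and still so for the second after the job is handed in, while the arm keeps its last pose, push and grip.
It also fails if it takes over 67 s, if anything falls off the work surface, if the arm or the gripper's body presses on something with over 40 N, if the wrist force passes 120 N, or if a joint passes its speed limit or range.

## Working session

There is one attempt and no reset: what is moved stays moved. The work goes in short steps, Python scripts to look and compute and a tool call to move; the robot and the scene stay as the last step left them, time stands still between calls to the robot, and variables do not carry over. Pictures are saved under pics/ and viewed, at most 10 in all, crops included, and the job is handed in when it is done.

Besides the shell and the picture viewer there is one more tool, called after "Request:" as name(argument=value, ...), one argument or row to a line, values as JSON. carry_out: Moves the arm, as the interface text tells. Its arguments: {"type":"object","properties":{"series":{"type":"array"},"grip_force":{"type":"number"}},"required":["series"]}

```bash
mkdir -p pics; python3 - <<'E'
from bench import get_state, imaging, ticket, nets
import cv2,numpy as np
s=get_state();print(s['t'],s['tcp_pos'],s['tcp_rot'],s['ft_force'],s['opening'])
ims=[]
for n in('top','scene'):
    f=imaging.grab_frame(n);ims.append(f['pixels'])
    for th in('tin_a_center','feeder_mouth','spool','gear','scraper','gear_rack'):
        for d in nets.mark_of(f,th):
            print(n,th,round(d['conf'],2),np.round(d['position']))
    cv2.imwrite(f'pics/{n}0.png',f['pixels'])
E
```

```text
0.0 [ 241.40432048 -575.84524944  244.04369227] [[ 9.22273976e-01  3.86536410e-01 -5.64087007e-04]
 [ 3.86536736e-01 -9.22271820e-01  2.01035705e-03]
 [ 2.56834644e-04 -2.07214034e-03 -9.99997820e-01]] [ 0.8921203  -1.12321436  0.21274617] 0.9968560263716828
top tin_a_center 0.66 [ 518. -185.   43.]
top feeder_mouth 0.68 [478. 289. 110.]
top spool 0.68 [821.  49.  -3.]
top gear 0.69 [ 482. -338.   39.]
top gear 0.65 [726. 314.   2.]
top scraper 0.64 [ 564. -489.    3.]
top gear_rack 0.9 [ 737. -276.    4.]
scene tin_a_center 0.92 [512. -81.  41.]
scene tin_a_center 0.84 [ 520. -181.   41.]
scene feeder_mouth 0.9 [476. 285. 105.]
scene spool 0.91 [819.  45.  -2.]
scene gear 0.73 [729. 313.  -3.]
scene scraper 0.87 [ 564. -491.   -3.]
scene gear_rack 0.67 [ 737. -277.    2.]
scene gear_rack 0.55 [475. 286. 105.]
scene gear_rack 0.16 [476. 285.   1.]
```

View pics/top0.png

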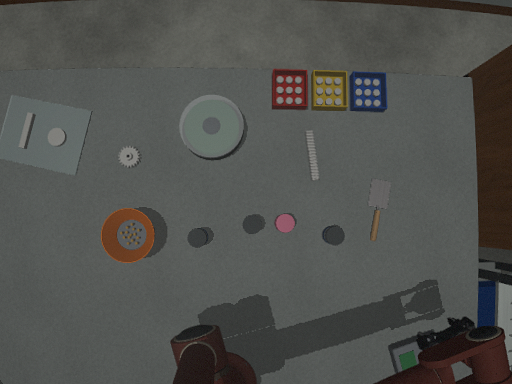

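View pics/scene0.png

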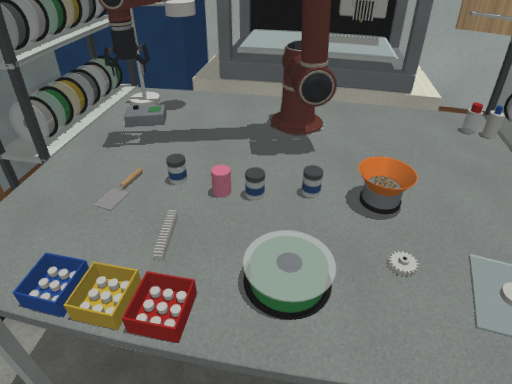

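The top view shows the dark-lidded tins at about (200,237), (254,224) and (333,235). The pink look-alike is at (285,223) and the orange bowl at (128,235). In the scene view the tins are at (176,168), (255,183) and (312,181), with the pink one at (221,180).

```bash
cat > h.py <<'E'
import numpy as np,cv2
def ray(f,u,v,z):
    fl=192/np.tan(np.radians(f['fovy'])/2)
    K=np.array([[fl,0,f['cx']],[0,fl,f['cy']],[0,0,1]])
    p=cv2.undistortPoints(np.array([[[u,v]]],float),K,np.array([f['k1'],0,0,0.]))[0,0]
    T=np.array(f['world_to_cam']);R=T[:3,:3];c=-R.T@T[:3,3]
    d=R.T@np.array([p[0],p[1],1]);return c+d*(z-c[2])/d[2]
def totool(s,p,z=None):
    return np.array(s['tcp_rot']).T@(np.array(p)-s['tcp_pos'])
E
python3 - <<'E'
from bench import get_state, imaging, nets
from h import *
f=imaging.grab_frame('top')
g=cv2.cvtColor(f['pixels'],cv2.COLOR_BGR2GRAY)
for u,v in((200,237),(254,224),(333,235),(285,223)):
    w=g[v-16:v+17,u-16:u+17]; 
    cs,_=cv2.findContours((w<75).astype(np.uint8),0,2)
    c=max(cs,key=cv2.contourArea) if cs else None
    print((u,v),np.round(ray(f,u,v,80)),c is not None and (cv2.boundingRect(c),cv2.minEnclosingCircle(c)))
o=cv2.resize(f['pixels'][195:265,170:360],None,fx=4,fy=4,interpolation=3);cv2.imwrite('pics/crop1.png',o)
f=imaging.grab_frame('scene')
for d in nets.mark_of(f,'tin_b_center')+nets.mark_of(f,'tin_c_center'):print(d['conf'],np.round(d['position']))
for u,v in((176,159),(255,174),(312.5,172),(221,170)):print(np.round(ray(f,u,v,80)))
s=get_state();print(s['t'],s['ft_force'])
E
```

```text
(200, 237) [473.  72.  80.] ((3, 6, 27, 21), ((16.14634132385254, 14.95121955871582), 13.188209533691406))
(254, 224) [514. -89.  80.] ((5, 6, 23, 20), ((15.699999809265137, 15.899999618530273), 11.458721160888672))
(333, 235) [ 483. -329.   80.] ((5, 5, 23, 22), ((15.75, 15.916666984558105), 11.441374778747559))
(285, 223) [ 518. -183.   80.] ((15, 6, 13, 13), ((20.5, 12.0), 8.139510154724121))
0.78 [470.  79.  43.]
0.88 [ 485. -336.   40.]
[ 493. -330.   80.]
[528. -81.  80.]
[486.  79.  80.]
[ 526. -181.   80.]
0.9 [-0.43002773 -0.19086808 -0.09373254]
```

View pics/crop1.png

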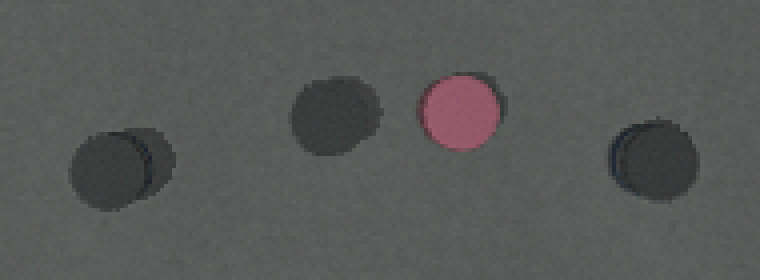

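Request:
carry_out(
  series=[
    {"claw": 1,"delta_pos": [0.05,-0.02,0.015],"angular": [0,0,0]},
    {"claw": 1,"delta_pos": [0.106,-0.042,0.03],"angular": [0,0,0]},
    {"claw": 1,"delta_pos": [0.16,-0.064,0.045],"angular": [0,0,0]},
    {"claw": 1,"delta_pos": [0.212,-0.085,0.06],"angular": [0,0,0]},
    {"claw": 1,"delta_pos": [0.265,-0.106,0.075],"angular": [0,0,0]},
    {"claw": 1,"delta_pos": [0.3,-0.12,0.085],"angular": [0,0,0]},
    {"claw": 1,"delta_pos": [0.318,-0.127,0.09],"angular": [0,0,0]},
    {"claw": 1,"delta_pos": [0.318,-0.127,0.09],"angular": [0,0,0]},
    {"claw": 1,"delta_pos": [0.318,-0.127,0.09],"angular": [0,0,0]},
  ],
  grip_force=60,
)

```text
t: 2.02
tcp_pos: [485.3, -337.6, 155.9]
tcp_rot: [[0.923, 0.385, 0.0], [0.385, -0.923, -0.001], [-0.0, 0.001, -1.0]]
ft_force: [-0.6, -0.1, 0.6]
opening: 0.998
grasp_force: 0.0
```

```bash
cat > look.py <<'E'
from bench import get_state, imaging, nets
from h import *
import sys
s=get_state();print(s['t'],np.round(s['tcp_pos'],1),np.round(s['tcp_rot'],3).tolist(),np.round(s['ft_force'],2),round(s['opening'],3))
f=imaging.grab_frame('wrist');cv2.imwrite(f'pics/{sys.argv[1]}.png',f['pixels'])
for d in nets.mark_of(f,'tin_a_center'):
    print(round(d['conf'],2),np.round(d['position'],1),'tool delta',np.round(totool(s,d['position']),1))
for d in nets.silhouettes(f,'tin_a_center'):
    m=d['mask'].astype(np.uint8);print('mask',round(d['conf'],2),cv2.boundingRect(m))
E
python3 look.py w1
```

```text
2.025 [ 485.3 -337.6  155.9] [[0.923, 0.385, 0.0], [0.385, -0.923, -0.001], [-0.0, 0.001, -1.0]] [-0.62 -0.11  0.59] 0.998
mask 0.94 (0, 9, 127, 103)
```

View pics/w1.png

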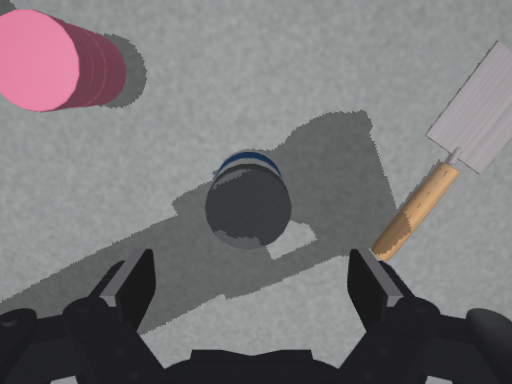

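The wrist view shows the tin lid centred at (248,207) with a radius of about 42 px, the pink look-alike at upper left, and the scraper clear on the right.

```bash
cat > px.py <<'E'
from bench import get_state, imaging
from h import *
import sys
u,v=map(float,sys.argv[1:3])
s=get_state();f=imaging.grab_frame('wrist')
p=ray(f,u,v,80);print(p,totool(s,p))
print(np.linalg.norm(ray(f,u+42,v,80)-p))
E
python3 px.py 248 207
```

```text
[ 485.95260951 -335.64843224   80.        ] [ 1.44853496 -1.6219043  75.89536249]
27.579292059186564
```

Request:
carry_out(
  series=[
    {"claw": 1,"delta_pos": [0.001,-0.0015,0.0],"angular": [0,0,0]},
    {"claw": 1,"delta_pos": [0.001,-0.0015,0.04],"angular": [0,0,0]},
    {"claw": 1,"delta_pos": [0.001,-0.0015,0.08],"angular": [0,0,0]},
    {"claw": 1,"delta_pos": [0.001,-0.0015,0.1],"angular": [0,0,0]},
    {"claw": 1,"delta_pos": [0.001,-0.0015,0.111],"angular": [0,0,0]},
    {"claw": 1,"delta_pos": [0.001,-0.0015,0.111],"angular": [0,0,0]},
    {"claw": 0.6,"delta_pos": [0.001,-0.0015,0.111],"angular": [0,0,0]},
    {"claw": 0.4,"delta_pos": [0.001,-0.0015,0.111],"angular": [0,0,0]},
    {"claw": 0.4,"delta_pos": [0.001,-0.0015,0.111],"angular": [0,0,0]},
    {"claw": 0.4,"delta_pos": [0.001,-0.0015,0.111],"angular": [0,0,0]},
  ],
  grip_force=50,
)

```text
t: 3.48
tcp_pos: [487.1, -335.5, 46.2]
tcp_rot: [[0.922, 0.386, 0.002], [0.386, -0.922, -0.002], [0.001, 0.003, -1.0]]
ft_force: [0.3, 0.9, 5.7]
opening: 0.646
grasp_force: 53.6
```

Request:
carry_out(
  series=[
    {"claw": 0.4,"delta_pos": [0,0,0],"angular": [0,0,0]},
    {"claw": 0.4,"delta_pos": [0,0,-0.005],"angular": [0,0,0]},
    {"claw": 0.4,"delta_pos": [0,0,-0.015],"angular": [0,0,0]},
    {"claw": 0.4,"delta_pos": [0,0,-0.03],"angular": [0,0,0]},
    {"claw": 0.4,"delta_pos": [0,0,-0.04],"angular": [0,0,0]},
    {"claw": 0.4,"delta_pos": [0,0,-0.045],"angular": [0,0,0]},
    {"claw": 0.4,"delta_pos": [0,0,-0.045],"angular": [0,0,0]},
    {"claw": 0.4,"delta_pos": [0,0,-0.045],"angular": [0,0,0]},
    {"claw": 0.4,"delta_pos": [0,0,-0.045],"angular": [0,0,0]},
    {"claw": 0.4,"delta_pos": [0,0,-0.045],"angular": [0,0,0]},
  ],
)

```text
t: 4.72
tcp_pos: [485.9, -334.5, 88.9]
tcp_rot: [[0.922, 0.386, -0.001], [0.386, -0.922, 0.0], [-0.0, -0.001, -1.0]]
ft_force: [0.1, -0.2, -3.0]
opening: 0.652
grasp_force: 53.4
```

```bash
cat > weigh.py <<'E'
from bench import get_state, imaging
import numpy as np
F=[]
for _ in range(8): imaging.grab_frame('wrist'); s=get_state(); F.append(np.r_[s['ft_force'],s['effort'],s['grasp_force']])
F=np.array(F);print(s['t'],np.round(s['tcp_pos'],1),round(s['opening'],3));print(np.round(F.mean(0),2));print(np.round(F.std(0),2))
E
python3 weigh.py
```

```text
5.125 [ 486.1 -334.6   89.3] 0.644
[ 1.500e-01 -7.000e-02 -2.870e+00 -0.000e+00 -4.000e+01 -3.472e+01
 -1.000e-02  1.000e-02  0.000e+00  5.337e+01]
[0.46 0.34 0.58 0.   0.01 0.01 0.   0.   0.   0.  ]
```

Tin A weighs about 0.29 kg. I'll set it back down and go on to tin B.

Request:
carry_out(
  series=[
    {"claw": 0.4,"delta_pos": [0,0,0.015],"angular": [0,0,0]},
    {"claw": 0.4,"delta_pos": [0,0,0.03],"angular": [0,0,0]},
    {"claw": 0.4,"delta_pos": [0,0,0.04],"angular": [0,0,0]},
    {"claw": 0.4,"delta_pos": [0,0,0.0425],"angular": [0,0,0]},
    {"claw": 0.4,"delta_pos": [0,0,0.044],"angular": [0,0,0]},
    {"claw": 0.4,"delta_pos": [0,0,0.044],"angular": [0,0,0]},
    {"claw": 0.4,"delta_pos": [0,0,0.044],"angular": [0,0,0]},
    {"claw": 0.75,"delta_pos": [0,0,0.044],"angular": [0,0,0]},
    {"claw": 1,"delta_pos": [0,0,0.044],"angular": [0,0,0]},
    {"claw": 1,"delta_pos": [0,0,0.044],"angular": [0,0,0]},
  ],
)

```text
t: 6.38
tcp_pos: [486.3, -334.8, 45.3]
tcp_rot: [[0.922, 0.386, 0.0], [0.386, -0.922, -0.0], [0.0, 0.0, -1.0]]
ft_force: [-0.7, 0.2, 0.8]
opening: 1.001
grasp_force: 0.0
```

Request:
carry_out(
  series=[
    {"claw": 1,"delta_pos": [0,0,0],"angular": [0,0,0]},
    {"claw": 1,"delta_pos": [0,0,0],"angular": [0,0,0]},
    {"claw": 1,"delta_pos": [0,0,-0.02],"angular": [0,0,0]},
    {"claw": 1,"delta_pos": [0,0,-0.05],"angular": [0,0,0]},
    {"claw": 1,"delta_pos": [0,0,-0.09],"angular": [0,0,0]},
    {"claw": 1,"delta_pos": [0,0,-0.13],"angular": [0,0,0]},
    {"claw": 1,"delta_pos": [0,0,-0.14],"angular": [0,0,0]},
    {"claw": 1,"delta_pos": [0,0,-0.14],"angular": [0,0,0]},
  ],
)

```text
t: 7.38
tcp_pos: [486.4, -334.9, 186.4]
tcp_rot: [[0.922, 0.386, 0.001], [0.386, -0.922, -0.001], [0.001, 0.002, -1.0]]
ft_force: [0.4, -0.1, -0.9]
opening: 1.001
grasp_force: 0.0
```

```bash
python3 weigh.py; python3 - <<'E'
from bench import get_state
from h import *
s=get_state()
print(np.round(s['tcp_rot'],3).tolist(),totool(s,[513,-82,s['tcp_pos'][2]]))
E
```

```text
7.775 [ 485.7 -334.3  184.2] 1.001
[ 1.500e-01  2.100e-01 -4.600e-01  1.000e-02 -3.710e+01 -3.632e+01
  0.000e+00  0.000e+00 -0.000e+00  0.000e+00]
[0.35 0.26 0.57 0.   0.54 0.53 0.   0.01 0.   0.  ]
[[0.922, 0.386, -0.001], [0.386, -0.922, 0.001], [-0.001, -0.002, -1.0]] [ 122.65457614 -222.1822247     0.27491853]
```

Request:
carry_out(
  series=[
    {"claw": 1,"delta_pos": [0.024,-0.044,0],"angular": [0,0,0]},
    {"claw": 1,"delta_pos": [0.048,-0.088,0],"angular": [0,0,0]},
    {"claw": 1,"delta_pos": [0.072,-0.132,0.01],"angular": [0,0,0]},
    {"claw": 1,"delta_pos": [0.096,-0.176,0.02],"angular": [0,0,0]},
    {"claw": 1,"delta_pos": [0.115,-0.208,0.028],"angular": [0,0,0]},
    {"claw": 1,"delta_pos": [0.1225,-0.222,0.028],"angular": [0,0,0]},
    {"claw": 1,"delta_pos": [0.1225,-0.222,0.028],"angular": [0,0,0]},
    {"claw": 1,"delta_pos": [0.1225,-0.222,0.028],"angular": [0,0,0]},
  ],
)

```text
t: 8.78
tcp_pos: [513.6, -83.6, 157.8]
tcp_rot: [[0.923, 0.386, 0.001], [0.386, -0.923, -0.001], [0.0, 0.001, -1.0]]
ft_force: [-0.2, -0.3, -0.0]
opening: 0.996
grasp_force: 0.0
```

```bash
python3 look.py w2; python3 px.py 248 207
```

```text
8.775 [513.6 -83.6 157.8] [[0.923, 0.386, 0.001], [0.386, -0.923, -0.001], [0.0, 0.001, -1.0]] [-0.19 -0.32 -0.  ] 0.996
0.64 [ 523.4 -184.1   39.5] tool delta [-29.7  96.4 118.4]
mask 0.66 (209, 147, 84, 98)
mask 0.57 (324, 183, 103, 98)
[513.60148072 -81.86686648  80.        ] [ 0.83188338 -1.61766874 77.62600062]
27.811566598344413
```

View pics/w2.png

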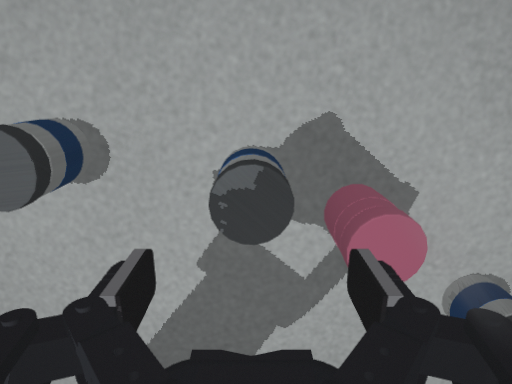

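Tin B's lid is centred at (251,202), which is about (+4, 0) mm in the tool frame. The pink one at (385,245) is clear of the right finger.

Request:
carry_out(
  series=[
    {"claw": 1,"delta_pos": [0.004,0,0.0],"angular": [0,0,0]},
    {"claw": 1,"delta_pos": [0.004,0,0.04],"angular": [0,0,0]},
    {"claw": 1,"delta_pos": [0.004,0,0.08],"angular": [0,0,0]},
    {"claw": 1,"delta_pos": [0.004,0,0.1],"angular": [0,0,0]},
    {"claw": 1,"delta_pos": [0.004,0,0.111],"angular": [0,0,0]},
    {"claw": 1,"delta_pos": [0.004,0,0.111],"angular": [0,0,0]},
    {"claw": 0.6,"delta_pos": [0.004,0,0.111],"angular": [0,0,0]},
    {"claw": 0.4,"delta_pos": [0.004,0,0.111],"angular": [0,0,0]},
    {"claw": 0.4,"delta_pos": [0.004,0,0.111],"angular": [0,0,0]},
    {"claw": 0.4,"delta_pos": [0.004,0,0.111],"angular": [0,0,0]},
  ],
)

```text
t: 10.22
tcp_pos: [518.2, -81.5, 47.9]
tcp_rot: [[0.922, 0.386, 0.003], [0.387, -0.922, -0.001], [0.002, 0.002, -1.0]]
ft_force: [0.0, -0.5, 6.0]
opening: 0.647
grasp_force: 53.5
```

Request:
carry_out(
  series=[
    {"claw": 0.4,"delta_pos": [0,0,0],"angular": [0,0,0]},
    {"claw": 0.4,"delta_pos": [0,0,-0.005],"angular": [0,0,0]},
    {"claw": 0.4,"delta_pos": [0,0,-0.015],"angular": [0,0,0]},
    {"claw": 0.4,"delta_pos": [0,0,-0.03],"angular": [0,0,0]},
    {"claw": 0.4,"delta_pos": [0,0,-0.04],"angular": [0,0,0]},
    {"claw": 0.4,"delta_pos": [0,0,-0.045],"angular": [0,0,0]},
    {"claw": 0.4,"delta_pos": [0,0,-0.045],"angular": [0,0,0]},
    {"claw": 0.4,"delta_pos": [0,0,-0.045],"angular": [0,0,0]},
    {"claw": 0.4,"delta_pos": [0,0,-0.045],"angular": [0,0,0]},
    {"claw": 0.4,"delta_pos": [0,0,-0.045],"angular": [0,0,0]},
  ],
)

```text
t: 11.48
tcp_pos: [516.7, -80.9, 90.9]
tcp_rot: [[0.922, 0.386, -0.001], [0.386, -0.922, 0.0], [-0.001, -0.0, -1.0]]
ft_force: [-0.5, 0.1, -3.3]
opening: 0.645
grasp_force: 53.5
```

```bash
python3 weigh.py
```

```text
11.875 [517.  -81.   91.3] 0.647
[-1.600e-01 -3.600e-01 -3.760e+00  0.000e+00 -3.323e+01 -3.509e+01
 -1.000e-02  1.000e-02  0.000e+00  5.353e+01]
[0.34 0.34 0.51 0.   0.01 0.01 0.   0.   0.   0.  ]
```

Tin B weighs about 0.38 kg. I'll put it back and go to tin C.

Request:
carry_out(
  series=[
    {"claw": 0.4,"delta_pos": [0,0,0.015],"angular": [0,0,0]},
    {"claw": 0.4,"delta_pos": [0,0,0.03],"angular": [0,0,0]},
    {"claw": 0.4,"delta_pos": [0,0,0.04],"angular": [0,0,0]},
    {"claw": 0.4,"delta_pos": [0,0,0.0425],"angular": [0,0,0]},
    {"claw": 0.4,"delta_pos": [0,0,0.044],"angular": [0,0,0]},
    {"claw": 0.4,"delta_pos": [0,0,0.044],"angular": [0,0,0]},
    {"claw": 0.4,"delta_pos": [0,0,0.044],"angular": [0,0,0]},
    {"claw": 0.75,"delta_pos": [0,0,0.044],"angular": [0,0,0]},
    {"claw": 1,"delta_pos": [0,0,0.044],"angular": [0,0,0]},
    {"claw": 1,"delta_pos": [0,0,0.044],"angular": [0,0,0]},
  ],
)

```text
t: 13.12
tcp_pos: [517.3, -81.1, 47.5]
tcp_rot: [[0.922, 0.386, 0.001], [0.386, -0.922, -0.0], [0.001, 0.001, -1.0]]
ft_force: [-0.3, 0.1, 1.0]
opening: 1.004
grasp_force: 0.0
```

Request:
carry_out(
  series=[
    {"claw": 1,"delta_pos": [0,0,0],"angular": [0,0,0]},
    {"claw": 1,"delta_pos": [0,0,0],"angular": [0,0,0]},
    {"claw": 1,"delta_pos": [0,0,-0.02],"angular": [0,0,0]},
    {"claw": 1,"delta_pos": [0,0,-0.05],"angular": [0,0,0]},
    {"claw": 1,"delta_pos": [0,0,-0.09],"angular": [0,0,0]},
    {"claw": 1,"delta_pos": [0,0,-0.111],"angular": [0,0,0]},
    {"claw": 1,"delta_pos": [0,0,-0.111],"angular": [0,0,0]},
    {"claw": 1,"delta_pos": [0,0,-0.111],"angular": [0,0,0]},
  ],
)

```text
t: 14.12
tcp_pos: [516.3, -80.8, 157.0]
tcp_rot: [[0.922, 0.386, -0.002], [0.386, -0.922, 0.001], [-0.001, -0.001, -1.0]]
ft_force: [0.1, 0.3, 0.2]
opening: 1.0
grasp_force: 0.0
```

```bash
python3 - <<'E'
from bench import get_state
from h import *
s=get_state()
print(s['t'],s['tcp_pos'],s['opening'],totool(s,[470,79,s['tcp_pos'][2]]))
E
```

```text
14.125 [516.26711199 -80.78792922 156.97102586] 1.000014202056274 [  19.07981164 -165.25362552    0.16737976]
```

Request:
carry_out(
  series=[
    {"claw": 1,"delta_pos": [0.005,-0.045,0],"angular": [0,0,0]},
    {"claw": 1,"delta_pos": [0.01,-0.09,0],"angular": [0,0,0]},
    {"claw": 1,"delta_pos": [0.015,-0.135,0],"angular": [0,0,0]},
    {"claw": 1,"delta_pos": [0.018,-0.158,0],"angular": [0,0,0]},
    {"claw": 1,"delta_pos": [0.019,-0.165,0],"angular": [0,0,0]},
    {"claw": 1,"delta_pos": [0.019,-0.165,0],"angular": [0,0,0]},
    {"claw": 1,"delta_pos": [0.019,-0.165,0],"angular": [0,0,0]},
  ],
)

```text
t: 15.0
tcp_pos: [470.9, 77.7, 157.9]
tcp_rot: [[0.923, 0.385, -0.001], [0.385, -0.923, -0.0], [-0.001, 0.0, -1.0]]
ft_force: [0.3, -0.6, 0.2]
opening: 0.999
grasp_force: 0.0
```

```bash
python3 look.py w3; python3 px.py 248 207
```

```text
15.0 [470.9  77.7 157.9] [[0.923, 0.385, -0.001], [0.385, -0.923, -0.0], [-0.001, 0.0, -1.0]] [ 0.3  -0.56  0.24] 0.999
0.81 [511.7 -85.7  41.4] tool delta [-25.2 166.6 116.6]
mask 0.7 (401, 172, 111, 102)
[470.89114687  79.57118088  80.        ] [ 0.59719831 -1.66999962 78.27988   ]
27.894207803227367
```

View pics/w3.png

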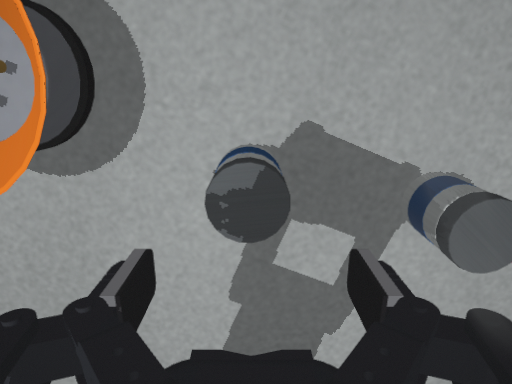

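Tin C's lid is centred at (248,200), which is about (+5, −2) mm in the tool frame. Tin B is standing upright on the right.

Request:
carry_out(
  series=[
    {"claw": 1,"delta_pos": [0.005,-0.002,0.0],"angular": [0,0,0]},
    {"claw": 1,"delta_pos": [0.005,-0.002,0.04],"angular": [0,0,0]},
    {"claw": 1,"delta_pos": [0.005,-0.002,0.08],"angular": [0,0,0]},
    {"claw": 1,"delta_pos": [0.005,-0.002,0.1],"angular": [0,0,0]},
    {"claw": 1,"delta_pos": [0.005,-0.002,0.111],"angular": [0,0,0]},
    {"claw": 1,"delta_pos": [0.005,-0.002,0.111],"angular": [0,0,0]},
    {"claw": 0.6,"delta_pos": [0.005,-0.002,0.111],"angular": [0,0,0]},
    {"claw": 0.4,"delta_pos": [0.005,-0.002,0.111],"angular": [0,0,0]},
    {"claw": 0.4,"delta_pos": [0.005,-0.002,0.111],"angular": [0,0,0]},
    {"claw": 0.4,"delta_pos": [0.005,-0.002,0.111],"angular": [0,0,0]},
  ],
)

```text
t: 16.45
tcp_pos: [475.8, 82.4, 48.9]
tcp_rot: [[0.922, 0.386, 0.003], [0.386, -0.922, 0.0], [0.003, 0.001, -1.0]]
ft_force: [-0.6, 0.5, 6.2]
opening: 0.646
grasp_force: 54.0
```

Request:
carry_out(
  series=[
    {"claw": 0.4,"delta_pos": [0,0,0],"angular": [0,0,0]},
    {"claw": 0.4,"delta_pos": [0,0,-0.005],"angular": [0,0,0]},
    {"claw": 0.4,"delta_pos": [0,0,-0.015],"angular": [0,0,0]},
    {"claw": 0.4,"delta_pos": [0,0,-0.03],"angular": [0,0,0]},
    {"claw": 0.4,"delta_pos": [0,0,-0.04],"angular": [0,0,0]},
    {"claw": 0.4,"delta_pos": [0,0,-0.045],"angular": [0,0,0]},
    {"claw": 0.4,"delta_pos": [0,0,-0.045],"angular": [0,0,0]},
    {"claw": 0.4,"delta_pos": [0,0,-0.045],"angular": [0,0,0]},
    {"claw": 0.4,"delta_pos": [0,0,-0.045],"angular": [0,0,0]},
    {"claw": 0.4,"delta_pos": [0,0,-0.045],"angular": [0,0,0]},
  ],
  grip_force=60,
)

```text
t: 17.7
tcp_pos: [474.3, 82.3, 91.9]
tcp_rot: [[0.922, 0.386, -0.001], [0.386, -0.922, -0.0], [-0.001, -0.0, -1.0]]
ft_force: [0.0, 0.2, -6.5]
opening: 0.644
grasp_force: 64.7
```

```bash
python3 weigh.py; python3 - <<'E'
from bench import get_state,imaging,nets
from h import *
s=get_state()
print(totool(s,[476,286,235]))
f=imaging.grab_frame('scene')
for th in ('tin_a_center','feeder_mouth'):
    for d in nets.mark_of(f,th):print(th,d['conf'],np.round(d['position']))
E
```

```text
18.1 [474.6  82.3  92.3] 0.642
[-1.500e-01 -4.000e-02 -6.520e+00  0.000e+00 -3.009e+01 -3.696e+01
 -1.000e-02  3.000e-02 -0.000e+00  6.473e+01]
[0.55 0.24 0.41 0.   0.01 0.02 0.   0.   0.   0.  ]
[  80.03627574 -187.2987278  -142.66520429]
tin_a_center 0.85 [ 523. -178.   41.]
feeder_mouth 0.63 [ 740. -276.    1.]
feeder_mouth 0.55 [480. 287. 103.]
```

Tin C weighs about 0.66 kg, so it is clearly the heaviest. I'll lift it further and refine the mouth position from the orange rim.

Request:
carry_out(
  series=[
    {"claw": 0.4,"delta_pos": [0,0,-0.02],"angular": [0,0,0]},
    {"claw": 0.4,"delta_pos": [0,0,-0.05],"angular": [0,0,0]},
    {"claw": 0.4,"delta_pos": [0,0,-0.085],"angular": [0,0,0]},
    {"claw": 0.4,"delta_pos": [0,0,-0.12],"angular": [0,0,0]},
    {"claw": 0.4,"delta_pos": [0,0,-0.14],"angular": [0,0,0]},
    {"claw": 0.4,"delta_pos": [0,0,-0.151],"angular": [0,0,0]},
    {"claw": 0.4,"delta_pos": [0,0,-0.151],"angular": [0,0,0]},
    {"claw": 0.4,"delta_pos": [0,0,-0.151],"angular": [0,0,0]},
  ],
)

```text
t: 19.25
tcp_pos: [473.8, 82.3, 241.5]
tcp_rot: [[0.922, 0.386, -0.003], [0.386, -0.922, -0.0], [-0.003, -0.001, -1.0]]
ft_force: [-0.2, 0.5, -7.7]
opening: 0.644
grasp_force: 65.4
```

```bash
python3 - <<'E'
from bench import get_state,imaging
from h import *
f=imaging.grab_frame('top')
hs=cv2.cvtColor(f['pixels'],cv2.COLOR_BGR2HSV)
m=cv2.inRange(hs,(5,130,80),(20,255,255))
cs,_=cv2.findContours(m,0,1);c=max(cs,key=cv2.contourArea)
q=np.array([ray(f,*p[0],105)[:2] for p in c],np.float32)
print(cv2.boundingRect(c),cv2.minEnclosingCircle(q),cv2.fitEllipse(q))
p=cv2.minEnclosingCircle(q)[0]
s=get_state();print(s['t'],s['tcp_pos'],totool(s,[*p,s['tcp_pos'][2]]))
E
```

```text
(101, 208, 51, 55) ((475.5367126464844, 287.06396484375), 81.37010955810547) ((476.5736389160156, 291.0945129394531), (145.30104064941406, 152.7806854248047), 61.101295471191406)
19.3 [473.75038889  82.29732881 241.40016708] [ 8.07891904e+01 -1.88163951e+02 -1.79736200e-02]
```

Request:
carry_out(
  series=[
    {"claw": 0.4,"delta_pos": [0.008,-0.018,0],"angular": [0,0,0]},
    {"claw": 0.4,"delta_pos": [0.022,-0.05,0],"angular": [0,0,0]},
    {"claw": 0.4,"delta_pos": [0.037,-0.086,0],"angular": [0,0,0]},
    {"claw": 0.4,"delta_pos": [0.053,-0.123,0],"angular": [0,0,0]},
    {"claw": 0.4,"delta_pos": [0.067,-0.155,0],"angular": [0,0,0]},
    {"claw": 0.4,"delta_pos": [0.077,-0.178,0],"angular": [0,0,0]},
    {"claw": 0.4,"delta_pos": [0.081,-0.188,0],"angular": [0,0,0]},
    {"claw": 0.4,"delta_pos": [0.081,-0.188,0],"angular": [0,0,0]},
    {"claw": 0.4,"delta_pos": [0.081,-0.188,0],"angular": [0,0,0]},
    {"claw": 0.4,"delta_pos": [0.081,-0.188,0],"angular": [0,0,0]},
  ],
)

```text
t: 20.55
tcp_pos: [476.7, 286.2, 243.3]
tcp_rot: [[0.923, 0.385, -0.0], [0.385, -0.923, -0.0], [-0.0, 0.0, -1.0]]
ft_force: [-0.0, -0.6, -6.5]
opening: 0.643
grasp_force: 66.0
```

```bash
python3 weigh.py; python3 - <<'E'
from bench import imaging
import cv2
cv2.imwrite('pics/scene9.png',imaging.grab_frame('scene')['pixels'])
E
```

```text
20.95 [476.6 286.9 243.4] 0.644
[-1.500e-01  2.100e-01 -6.860e+00 -2.000e-02 -3.592e+01 -4.106e+01
 -0.000e+00  3.000e-02 -0.000e+00  6.596e+01]
[0.36 0.52 0.44 0.04 0.05 0.02 0.   0.   0.   0.  ]
```

View pics/scene9.png

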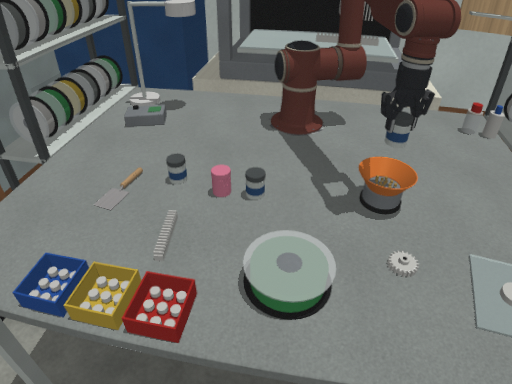

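The picture shows tin C held upright at (398,128) above the bowl at (387,178). Tins A at (176,168) and B at (255,183) are standing, and everything else is where it was.

```bash
python3 -c "
from bench import ticket
print(ticket.sign_off())"
```

```text
the job is handed in; nothing more can be done
None
```

I handed the job in with the heaviest tin, C (about 0.66 kg, against about 0.29 kg for A and 0.38 kg for B), held upright and centred over the feeder bowl, its base about 90 mm above the rim, and A and B standing on the bench.

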